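# Put the dust extractor's flat battery on charge

### The job

The battery pack in the small dust extractor is flat: pinch the two sprung tabs on its sides together, draw it straight back out of its bay without wrenching it, and put it on the bench charger. Lay it flat on the charger's deck with its contact nose towards the contact block and push it gently home, so that it is left square and flush against both the contact block and the side fence. Leave the other things on the bench where they are.

Things in the scene. Friction and masses are not known exactly. Their poses are not given: they have to be found in the camera images.
- extractor: Cordless bench dust extractor, dark grey, 247 x 220 x 148 mm (x, y, z), handle to 191 mm; fixed. Origin at the middle of its underside, x away from the battery deck, z up. Its front (-x) part is the battery deck, 200 mm wide, flat, sloping 20 degrees so that it faces up and towards -x; lower edge at x -110, z 41 mm. The pack leaves by sliding straight down this slope.
- bay_mouth (a point): Middle of the mouth in the block at the deck's upper end, 22 mm off the deck; turned like the extractor, not like the slope. The block is 84 mm wide and stands 46 mm off the deck; nothing is more than 70 mm off the deck's plane within 80 mm up-slope. At the start this point is 19 mm up-slope (pack +x) of pack_center; the pack has about 1 mm of side play in the mouth.
- pack_center (a point): Battery pack, black, 90 x 60 x 44 mm (x, y, z), 0.3 to 0.5 kg, loose. Point midway between its thumb pads, 22 mm above its underside, 40 mm from its rear end. x points to the contact nose, z out of its top, y to its left; at the start x points up the slope, z square to the deck. The foot (lowest 7 mm) is the full 60 mm wide over the rear 57 mm. Above it the pack is at most 50 mm wide between the tabs.
- pack_nose (a point): Middle of the pack's nose end face, 22 mm above its underside, 50 mm ahead (+x) of pack_center; turned like the pack. The nose is the front 33 mm of the pack: 44 mm wide in its lowest 7 mm, 20 mm above, 33 mm high. Beside it two hooked teeth sit behind lips in the mouth. With both teeth free, 35 mm of straight pull along the pack's -x brings the nose out of the mouth.
- tab_left: Left (+y) sprung tab of the pack, a grey plastic arm hinged near the rear end; origin on its hinge, level with the pack's underside, 37 mm behind and 20 mm left of pack_center. Its ribbed thumb pad is 26 mm long (x), centred beside pack_center, 10 to 36 mm above the underside, outer face 29 mm from the pack's middle. The pad gives way by 3.7 mm inwards: 8 N at first, 23 N fully in.
- tab_right: The same on the right (-y); 58 mm over both pads. Each tab has a tooth at its front end, hooked behind a lip in the mouth and free once its pad is in by about 2.5 mm. An off-centre pinch leaves one hooked. A hooked tooth holds against any pull and would break at some 40 N, so feel whether the pack comes. The pack's body between the pads is at most 44 mm wide.
- pack: The same battery pack; origin under it, 45 mm behind the nose end, on its underside; axes as for pack_center.
- charger: Bench charger for packs of any width, dark, 200 x 170 mm (x, y), fixed; origin at the centre of its underside, z up. Deck 30 mm above the bench, x from -100 to 55 mm. At the far end the contact block (y -45 to 85 mm) stands 40 mm above the deck, contact face at x 55 mm. Along the left side a fence, 12 mm high, inner face at y 75 mm. Open in front and on the right.
- charge_corner (a point): Inner corner of the charger's deck: on its surface where contact face and fence meet; turned like the charger. A pack that is home has its nose end on the contact face (x 0), its foot's left side along the fence (y 0) and lies flat, top up: pack_center is then at about x -50, y -30, z +22 mm from here. Some 10 to 15 N of push slides it and squares it up; ramming (over 70 N) would damage the contacts.
- sanding_block: Bystander: cork sanding block, 95 x 52 x 34 mm, loose; origin under its centre.
- glue_bottle: Bystander: small white glue bottle, 38 mm in diameter and 104 mm high, loose; origin under its centre.
- driftwood_a: Bystander: piece of driftwood, 170 mm long and 20 mm thick, loose; origin near its middle, on the bench.
- driftwood_b: Bystander: piece of driftwood, 125 mm long and 16 mm thick, loose; origin near its middle, on the bench.
- mug: Bystander: white mug, 80 mm in diameter and 92 mm high, loose; origin under its centre.
- clay_bowl: Bystander: terracotta bowl, 150 mm in diameter and 55 mm high, loose; origin under its centre.
- water_bottle: Bystander: water bottle, 64 mm in diameter and 200 mm high, loose; origin under its centre.
Not all that is in view belongs to the job. What is meant by the pack is not green, and is the larger of those in its own colour.

How it is judged:
By the outcome, as a careful person would: the job done as asked, in the order asked, and still so for the second after the job is handed in, with the robot touching nothing.
It also fails if it takes over 64 s, if anything falls off the work surface, if the arm or the gripper's body presses on something with over 40 N, if the wrist force passes 120 N, or if a joint passes its speed limit or range.

### The arm

A 7-joint arm with a two-finger parallel gripper is mounted at the origin on the work surface. World frame = base frame: x ahead of the robot, y to its left, z up, the work surface at z = 0. Lengths are in m, angles in rad, forces in N, time in s.
With the tool pointing down it reaches from about 0.425 to 0.875 m from the base axis. Payload 4.7 kg.
Tool frame: the origin (TCP) lies at the very end of the fingers, on their centre line; the grasp point (between the pads) lies 19 mm behind it; x points along the fingers, y is the direction in which the jaws open and shut, and the axes are right-handed (so a half turn about x gives the same grasp; the last joint's range is limited). The gripper opens to 85 mm and grips with 20 to 120 N. Pads are 22 mm wide; open, the fingers measure 114 mm over their backs; the gripper's body (76 mm by 85 mm) begins 54 mm behind the grasp point. The pads swing forward as they close: fully open they stand 13 mm farther back than shut.
Start: joints at [1.291, 0.321, -0.07, 1.45, 0.023, 1.371, -0.057], TCP at [0.188, -0.622, 0.231] pointing down, gripper open.
Joint ranges: [-2.86, 2.86], [-0.3, 2.09], [-1.38, 1.24], [0.06, 2.45], [-1.56, 4.7], [0.09, 2.05], [-2.69, 2.69]. Speed limits (rad/s): [2.57, 2.57, 3.14, 3.14, 3.14, 3.14, 3.14].

### API

Orientations are given as a 3x3 rotation matrix whose columns are the frame's x, y, z axes.
In Python, from cell import env gives the robot as it stands. Calls block until the motion is done:
- env.movep(position, orientation): joint-space move of the TCP to a pose.
- env.line_to(position, velocity=0.15, frame=None, guard=None): straight line of the TCP; frame=None keeps the orientation; velocity is the mean speed in m/s. With guard (N) it stops when the force on the tool has changed by that much, and returns True; else False.
- env.move_joints(angles): joint-space move.
- env.grip(opening): finger opening in m; the grip force is fixed at half the most; returns when the fingers have stopped.
- env.sleep(seconds).
- env.solve_ik(position, orientation): joint angles nearest the present ones, or None.
- env.snapshot(name): name is "side" or "top"; returns (picture, depth): 384x512x3 uint8, red, green, blue; 384x512 float32, m along the optical axis (not along the pixel's ray), 0 where there is no reading.
- env.camera_info(name): a dict with "fx", "fy", "cx", "cy" (pixels), "view" (4x4, takes a point from world to camera coordinates). Camera axes: x right, y up, looking along -z (the intrinsics and any distortion apply to the point x, -y, -z); pixel columns grow to the right and rows downward; lengths in m; the calibration is good to about 2 mm. A picture is of the moment at which its call begins. camera_info takes no time and is no camera call.
A pose or a line that the arm cannot do raises env.Unreachable and nothing moves.
- env.hand_in(): hands the job in, once; it reports no verdict.
Readings, each from a call of its own:
- env.read_t(): time.
- env.read_joints(): joint angles.
- env.read_dq(): joint speeds.
- env.read_joint_efforts(): joint torques, N m.
- env.read_tcp_pos(): TCP position.
- env.read_tcp_rot(): TCP orientation.
- env.read_ft_force(): force on the tool from outside, world axes, zero at the start.
- env.read_wrist_torque(): the same for the moment, N m.
- env.read_width(): finger opening in m.
Only numpy, scipy, OpenCV 4.12 (cv2) and the standard library are available. Lean on these libraries where they do the work, as an engineer would, in place of code of your own. Each camera call takes 0.05 s, during which the arm holds its last target. There are 200 camera calls.

## Working session

There is one attempt and no reset: what is moved stays moved. The work goes in short steps, each a Python script; the robot and the scene stay as the last script left them, time stands still between calls to the robot, and variables do not carry over. Pictures are saved under pics/ and viewed, about 8 in all and at most 12, crops included, and the job is handed in when it is done.

```bash
mkdir -p pics; ls
python3 - <<'E'
from cell import env
import cv2, numpy as np
for n in("top","side"):
    p,d=env.snapshot(n); np.savez(f"{n}0.npz",p=p,d=d)
    cv2.imwrite(f"pics/{n}0.png",p[:,:,::-1])
    i=env.camera_info(n); print(n,{k:(np.round(v,4).tolist()) if not isinstance(v,str) else v for k,v in i.items()})
    print((d>0).mean())
print(env.read_t(), env.read_tcp_pos(), env.read_tcp_rot())
E
```

```text
pics
top {'fx': 495.102, 'fy': 495.102, 'cx': 264.7973, 'cy': 186.7272, 'view': [[-0.0001, -0.9999, -0.0101, -0.0256], [0.998, -0.0007, 0.0627, -0.4819], [-0.0627, -0.01, 0.998, -1.7279], [0.0, 0.0, 0.0, 1.0]]}
0.9961395263671875
side {'fx': 372.1766, 'fy': 372.1766, 'cx': 259.9064, 'cy': 192.5328, 'view': [[-0.9882, -0.1515, -0.0244, 0.4777], [0.0664, -0.5652, 0.8223, -0.1249], [-0.1383, 0.8109, 0.5685, -1.1763], [0.0, 0.0, 0.0, 1.0]]}
0.9958089192708334
0.1 [ 0.1880315  -0.62168502  0.23030229] [[-6.07672636e-04  2.89617908e-01 -9.57142151e-01]
 [ 1.67932648e-03 -9.57140683e-01 -2.89618530e-01]
 [-9.99998405e-01 -1.78334742e-03  9.52651796e-05]]
```

View pics/top0.png

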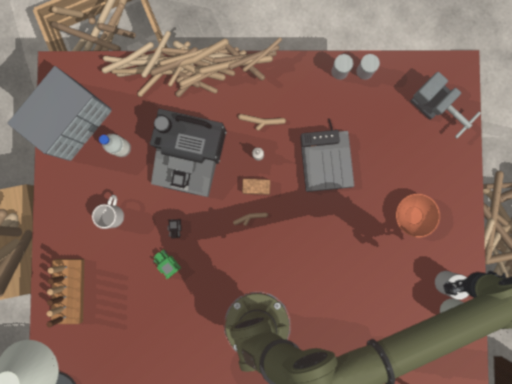

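View pics/side0.png

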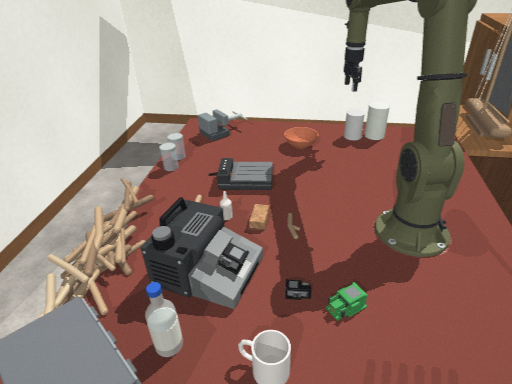

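The top view shows the extractor at (187,150) with a black pack on its deck at (179,180). There is a small black pack at (175,228), a green one at (165,263) and the charger at (327,160). In the side view the bay pack is at (236,256), the small black one at (298,289) and the green one at (347,301). The candidates for "the pack" are these three. The bay pack fits: black, larger, in the bay. I'll confirm that in an enlarged crop.

```bash
cat > h.py <<'E'
import numpy as np, cv2
from cell import env
def cloud(n,d):
    i=env.camera_info(n); v,u=np.mgrid[0:d.shape[0],0:d.shape[1]]
    c=np.stack([(u-i["cx"])/i["fx"]*d,-(v-i["cy"])/i["fy"]*d,-d,np.ones_like(d)],-1)
    return (c@np.linalg.inv(np.array(i["view"])).T)[...,:3]
def proj(n,P):
    i=env.camera_info(n); c=np.c_[np.atleast_2d(P),np.ones(len(np.atleast_2d(P)))]@np.array(i["view"]).T
    return np.c_[i["cx"]+i["fx"]*c[:,0]/-c[:,2], i["cy"]-i["fy"]*c[:,1]/-c[:,2]]
E
python3 - <<'E'
from h import *
T=np.load("top0.npz");S=np.load("side0.npz")
a=cv2.resize(T["p"][110:285,145:245],None,fx=3.4,fy=3.4,interpolation=cv2.INTER_CUBIC)
b=cv2.resize(S["p"][200:325,185:375],None,fx=2.3,fy=2.3,interpolation=cv2.INTER_CUBIC)
o=np.zeros((595,790,3),np.uint8); o[:595,:340]=a; o[:b.shape[0],345:345+b.shape[1]]=b
c=cv2.resize(S["p"][145:200,205:280],None,fx=4,fy=4,interpolation=cv2.INTER_CUBIC); o[300:520,345:645]=c
cv2.imwrite("pics/c1.png",o[:,:,::-1])
CT=cloud("top",T["d"]);CS=cloud("side",S["d"])
np.set_printoptions(precision=4,suppress=True)
for n,C in(("t",CT),("s",CS)):
    z=C[...,2]; m=(abs(z)<.02)&(C[...,0]>.3)&(C[...,0]<.7)&(abs(C[...,1])<.15)
    print(n,"bench z",np.median(z[m]))
for nm,(u,v) in dict(pack=(179,180),deck=(200,190),small=(175,228),green=(165,263),charger=(330,175),block=(322,138),ext=(190,140),bot=(115,146)).items(): print(nm,CT[v,u])
# deck plane
for n,C in(("t",CT),("s",CS)):
    P=C[(C[...,0]>.40)&(C[...,0]<.58)&(C[...,1]>.1)&(C[...,1]<.36)&(C[...,2]>.03)&(C[...,2]<.11)]
    best=None;r=np.random.default_rng(0)
    for k in range(500):
        q=P[r.choice(len(P),3,False)];w=np.cross(q[1]-q[0],q[2]-q[0])
        if np.linalg.norm(w)<1e-6: continue
        w/=np.linalg.norm(w);w*=np.sign(w[2]); 
        if w[2]<.8: continue
        s=abs((P-q[0])@w)<.002
        if best is None or s.sum()>best.sum(): best=s
    Q=P[best];w=np.linalg.svd(Q-Q.mean(0),full_matrices=False)[2][2];w*=np.sign(w[2])
    print(n,"deck",len(P),best.sum(),Q.mean(0),w,"slope",np.degrees(np.arccos(w[2])),"downslope yaw",np.degrees(np.arctan2(-w[1],-w[0])))
E
```

```text
t bench z -0.0007758087357387922
s bench z 0.002527381310927612
pack [0.4995 0.2617 0.0986]
deck [0.4688 0.1983 0.0451]
small [0.3374 0.2863 0.0307]
green [0.2175 0.3176 0.0401]
charger [ 0.5216 -0.2532  0.0325]
block [ 0.6461 -0.2226  0.0671]
ext [0.6276 0.2184 0.145 ]
bot [0.6094 0.4677 0.1361]
t deck 1564 489 [0.5158 0.2538 0.0591] [-0.366   0.0823  0.927 ] slope 22.030479445831006 downslope yaw -12.668745751428553
s deck 2446 1289 [0.5174 0.2756 0.0589] [-0.3342  0.0795  0.9391] slope 20.09167992462242 downslope yaw -13.382174331258149
```

View pics/c1.png

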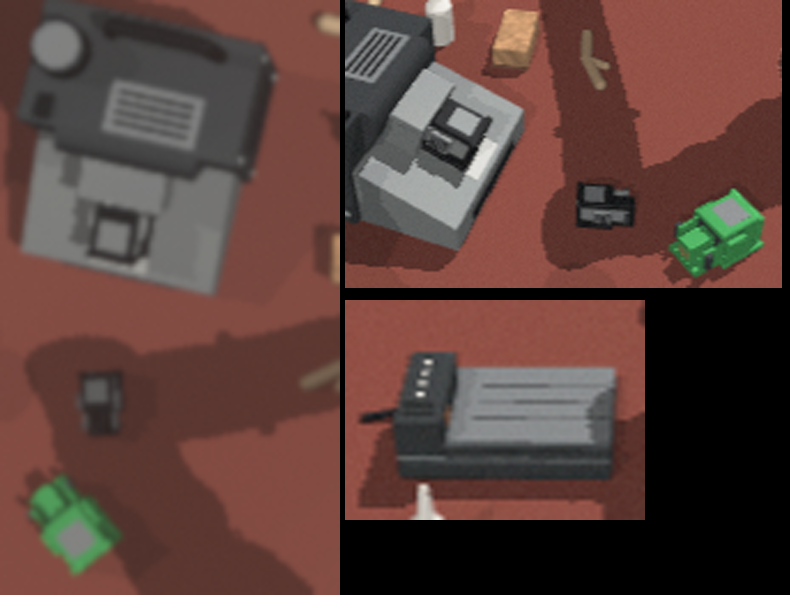

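The crop confirms the bay pack: black, larger than the loose black one at top (175,228), and sitting in the mouth. Next I rectify both depth maps for accurate poses of the deck, pack and charger.

```bash
cat >> h.py <<'E'
from scipy.spatial.transform import Rotation as Rn
def bench_fix(C):
    P=C[(abs(C[...,2])<.012)&(C[...,0]>.2)&(C[...,0]<.8)&(abs(C[...,1])<.45)]
    for _ in range(4):
        A=np.c_[P[:,:2],np.ones(len(P))]; k=np.linalg.lstsq(A,P[:,2],rcond=None)[0]; P=P[abs(A@k-P[:,2])<.003]
    n=np.array([-k[0],-k[1],1]);n/=np.linalg.norm(n)
    R=Rn.align_vectors([[0,0,1]],[n])[0]; c=P.mean(0)
    print("bench tilt mrad",k[:2]*1e3,"z at centre",c[2],"rms",np.std(A@k-0) if 0 else np.std(P[:,2]-np.c_[P[:,:2],np.ones(len(P))]@k))
    return R.apply((C-c).reshape(-1,3)).reshape(C.shape)+[c[0],c[1],0]
E
cat > m.py <<'E'
from h import *
np.set_printoptions(precision=4,suppress=True)
tiles=[]
for n in("top","side"):
    D=np.load(n+"0.npz"); C=bench_fix(cloud(n,D["d"])); np.save(n+"_c.npy",C)
    # charger deck: rectangle
    m=(C[...,2]>.025)&(C[...,2]<.036)&(C[...,0]>.38)&(C[...,0]<.72)&(C[...,1]>-.36)&(C[...,1]<-.1)
    m2=(C[...,2]>.025)&(C[...,0]>.38)&(C[...,0]<.72)&(C[...,1]>-.36)&(C[...,1]<-.1)
    print(n,"chg deck z",np.median(C[...,2][m]))
    for mm in(m,m2): print("   rect",cv2.minAreaRect((C[mm][:,:2]*1000).astype(np.float32)))
    # deck ortho, extractor yaw guess -13.4
    y=np.radians(-13.4);s=np.radians(20)
    ex=np.array([np.cos(y)*np.cos(s),np.sin(y)*np.cos(s),np.sin(s)]);ey=np.array([-np.sin(y),np.cos(y),0]);ez=np.cross(ex,ey)
    o=np.array([.5,.255,.06]);L=(C-o)@np.stack([ex,ey,ez],1)
    q=(abs(L[...,0])<.06)&(abs(L[...,1])<.13)&(abs(L[...,2])<.008);P=L[q]
    k=np.linalg.lstsq(np.c_[P[:,:2],np.ones(len(P))],P[:,2],rcond=None)[0];print(n,"deck h0",np.median(P[:,2]),k)
    for T,(a0,a1,b0,b1) in((L,(-.09,.09,-.12,.12)),(C-[.53,-.235,0],(-.13,.13,-.12,.12))):
        from scipy.interpolate import griddata
        w=(T[...,0]>a0)&(T[...,0]<a1)&(T[...,1]>b0)&(T[...,1]<b1)
        gx,gy=np.meshgrid(np.arange(b1,b0,-.001),np.arange(a1,a0,-.001))
        img=griddata(T[w][:,[1,0]],D["p"][w],(gx,gy),method="nearest").astype(np.uint8)
        img=cv2.resize(img,None,fx=1.3,fy=1.3); tiles.append(img)
W=max(t.shape[1] for t in tiles);
a=np.vstack(tiles[:2]);b=np.vstack(tiles[2:]);cv2.imwrite("pics/ortho.png",cv2.convertScaleAbs(np.hstack([a,b]),alpha=1.5)[:,:,::-1]);print(a.shape)
E
python3 m.py
```

```text
bench tilt mrad [-0.1637  0.5347] z at centre -0.0008118442031810786 rms 0.001659671388316303
top chg deck z 0.030234984112705688
   rect ((572.7469482421875, -241.84725952148438), (198.3054962158203, 169.2816925048828), 5.9179887771606445)
   rect ((573.9840087890625, -241.6415252685547), (200.84274291992188, 169.32720947265625), 5.8438496589660645)
top deck h0 -0.004660428873140225 [-0.0001  0.0001 -0.0041]
bench tilt mrad [ 0.4085 -1.8552] z at centre 0.0021915608058436092 rms 0.0013068984909763337
side chg deck z 0.029995044535868036
   rect ((574.844970703125, -241.23873901367188), (196.4574737548828, 173.7045440673828), 4.886753559112549)
   rect ((576.0450439453125, -240.4321746826172), (198.26243591308594, 174.06832885742188), 5.847275257110596)
side deck h0 -0.006390197396959788 [ 0.011   0.0015 -0.0058]
(572, 312, 3)
```

View pics/ortho.png

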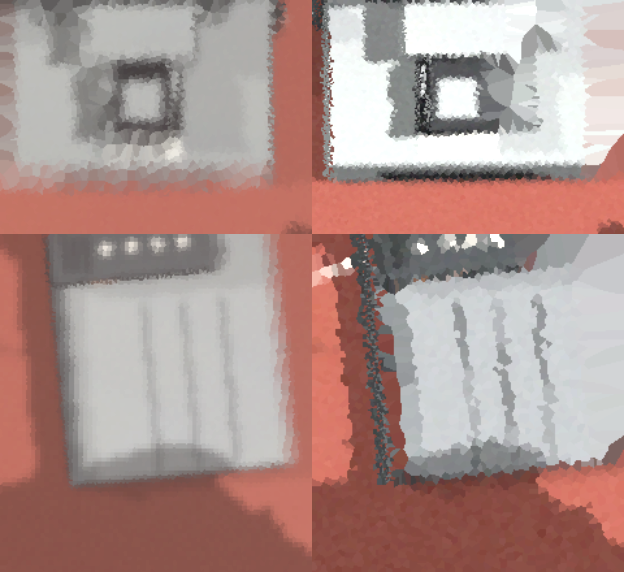

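Both views agree on the charger: centre about (0.575, -0.241), yaw 5.85°, deck at 30 mm. Now I get the pack, block and yaw numbers on the deck.

```bash
cat > m2.py <<'E'
from h import *
np.set_printoptions(precision=1,suppress=True,linewidth=150)
y=np.radians(-13.4);s=np.radians(20)
ex=np.array([np.cos(y)*np.cos(s),np.sin(y)*np.cos(s),np.sin(s)]);ey=np.array([-np.sin(y),np.cos(y),0]);ez=np.cross(ex,ey)
for n,h0 in(("top",-.0045),("side",-.0055)):
    C=np.load(n+"_c.npy");L=((C-[.5,.255,.06])@np.stack([ex,ey,ez],1)-[0,0,h0])*1000
    D=np.load(n+"0.npz")["p"].mean(-1)
    print(n)
    m=(abs(L[...,0])<130)&(abs(L[...,1])<120)
    # block top
    b=m&(abs(L[...,2]-46)<3.5)&(L[...,0]>35)&(L[...,0]<75); print(" block",b.sum(),np.percentile(L[b],[1,50,99],axis=0).tolist(),cv2.minAreaRect(L[b][:,:2].astype(np.float32)))
    p=m&(abs(L[...,2]-44)<4)&(L[...,0]<32)&(L[...,0]>-40); print(" pack",p.sum(),np.percentile(L[p],[1,50,99],axis=0).tolist(),cv2.minAreaRect(L[p][:,:2].astype(np.float32)))
    p2=m&(L[...,2]>12)&(L[...,0]<32)&(L[...,0]>-40)&(abs(L[...,1]-10)<45);print(" pack>12",p2.sum(),np.percentile(L[p2],[1,50,99],axis=0).tolist())
    lab=p&(D>(100 if n=="top" else 130));print(" label",lab.sum(),L[lab].mean(0),np.ptp(L[lab],axis=0))
    d=m&(abs(L[...,2])<4); print(" deck rect",np.percentile(L[d],[0.5,99.5],axis=0).tolist())
    # yaw from extractor full footprint (z>25mm)
    f=(C[...,2]>.03)&(abs(C[...,0]-.6)<.17)&(abs(C[...,1]-.25)<.14)&(abs(C[...,2])<.15)
    print(" ext",cv2.minAreaRect((C[f][:,:2]*1000).astype(np.float32)))
    # height grid
    print(" h along x at v=8:",[(int(a),float(np.median(L[...,2][m&(abs(L[...,1]-8)<8)&(abs(L[...,0]-a)<3)])) ) for a in range(-60,90,6) if (m&(abs(L[...,1]-8)<8)&(abs(L[...,0]-a)<3)).any()])
    print(" h along y at u=0:",[(int(a),float(np.median(L[...,2][m&(abs(L[...,0]-5)<8)&(abs(L[...,1]-a)<1.5)])) ) for a in range(-50,60,3) if (m&(abs(L[...,0]-5)<8)&(abs(L[...,1]-a)<1.5)).any()])
E
python3 m2.py
```

```text
top
 block 132 [[36.398857639411446, -28.384408803129055, 42.55306775756168], [59.5713225092437, 12.260513186045372, 45.37896269522156], [74.50925387071055, 52.352766975127906, 49.306206395689024]] ((55.31683349609375, 11.872552871704102), (39.03331756591797, 81.50875091552734), 1.3282134532928467)
 pack 113 [[-12.892844949108945, -10.951437973985065, 40.11265828999084], [11.517821926527393, 11.758970817055195, 42.85599438029679], [31.569265905001345, 33.58493462453638, 47.15148442079548]] ((9.222912788391113, 11.873703956604004), (45.512359619140625, 46.155635833740234), 3.9025001525878906)
 pack>12 210 [[-13.006682678245905, -17.67474850214332, 13.866054953067483], [11.48008503950285, 8.624428526543578, 41.35635265336586], [31.57453119412039, 38.73283049939847, 51.180391988274046]]
 label 40 [14.8 11.6 43.3] [40.1 37.7  6.5]
 deck rect [[-98.89634777790843, -88.15500188826411, -3.9374309590006304], [92.49254900517131, 111.86711288454346, 3.8976994006072943]]
 ext ((589.7283935546875, 245.06076049804688), (223.5524139404297, 249.847412109375), 77.44285583496094)
 h along x at v=8: [
[... 3242 characters left out ...]
178299447168), (84, 44.09628748704563)]
 h along y at u=0: [(-50, -0.1660005843979566), (-11, 41.764680111282274), (-8, 41.590863003659166), (-5, 41.823964556319055), (-2, 41.87681335589187), (1, 42.39345282055414), (4, 42.769269322373276), (7, 43.4605349273593), (10, 42.7239330447744), (13, 43.88795156022954), (16, 43.53477823040906), (19, 43.24556635792035), (22, 43.09581566028483), (25, 43.98877606769967), (28, 31.171935648372298), (31, 21.88539745644661), (34, 13.791648063674339), (37, 4.4438263255561425), (40, 0.1736199268706829), (43, -2.152958826377916), (46, -1.006692920444122), (49, -1.6249384877446755), (52, -2.3536756756763055), (55, -1.9422174066906581), (58, -1.965322887414728)]
```

Extractor and pack: both views put the pack's middle 11.7 mm from my deck-frame origin, the same as the block's. The yaw is about -12.7° and the slope 20°. The pack's rear end is at u≈-12, so its centre is at u≈28. The mouth then falls at u≈47, where a step in height is seen. I'll approach and touch the deck with open fingers, 25 mm down-slope, to get its height.

```bash
cat >> h.py <<'E'
def fr(yaw,s):
    y=np.radians(yaw);s=np.radians(s)
    ex=np.array([np.cos(y)*np.cos(s),np.sin(y)*np.cos(s),np.sin(s)]);ey=np.array([-np.sin(y),np.cos(y),0]);return ex,ey,np.cross(ex,ey)
a,b,c=fr(-13.4,20)
EX,EY,EZ=fr(-12.7,20)
PU=np.array([.5,.255,.06])+.028*a+.0117*b-.005*c   # under pack_center, on deck (seen)
def tool(ex,ey,ez,s): return np.stack([-ez,s*ey,np.cross(-ez,s*ey)],1)
def st(m=""):
    print(m,"t %.2f"%env.read_t(),"tcp",np.round(env.read_tcp_pos(),4),"F",np.round(env.read_ft_force(),1),"w %.4f"%env.read_width())
E
python3 - <<'E'
from h import *
print("PU",PU)
q0=env.read_joints();pre=PU-.025*EX+.09*EZ
for s in(1,-1):
    print(s,[None if (q:=env.solve_ik(p,tool(EX,EY,EZ,s))) is None else np.round(q,2).tolist() for p in(pre,PU+.008*EZ,PU-.1*EX+.1*EZ)])
q=[(s,env.solve_ik(pre,tool(EX,EY,EZ,s))) for s in(1,-1)]
s=min([x for x in q if x[1] is not None],key=lambda x:abs(x[1]-q0).max())[0]
print("use",s); R=tool(EX,EY,EZ,s)
env.movep([.55,0,.33],R); st("via")
env.movep(pre,R); st("pre")
hit=env.line_to(PU-.025*EX+.005*EZ,.12,R); 
hit=env.line_to(PU-.025*EX-.022*EZ,.02,R,guard=5); st("touch %s"%hit)
print("TCP height rel seen deck mm",(env.read_tcp_pos()-PU)@EZ*1000)
E
```

```text
PU [0.52997008 0.25988756 0.0648781 ]
1 [[0.23, 0.09, -1.01, 2.0, 0.46, 0.94, 0.34], [0.22, 0.32, -0.99, 1.99, 0.74, 0.89, 0.18], [0.13, -0.03, -1.0, 2.11, 0.36, 0.92, 0.28]]
-1 [None, [-1.12, 0.18, 0.49, 2.04, 0.27, 0.73, -2.62], None]
use 1
via t 2.67 tcp [ 0.55   -0.0012  0.3299] F [-0.4 -0.2 -0.3] w 0.0853
pre t 3.95 tcp [0.4782 0.2708 0.1415] F [ 0.1 -0.2  0.8] w 0.0851
touch True t 5.74 tcp [0.5117 0.2639 0.0427] F [-2.  -1.2  5.6] w 0.0852
TCP height rel seen deck mm -14.418464650730378
```

The touch puts the deck 1.4 mm lower than seen, which is plausible. Now I go to the pack and close in steps, feeling for centring.

```bash
cat > f.py <<'E'
from h import *
PU=PU-.0014*EZ
R=tool(EX,EY,EZ,1)
def L(m=""):
    F=env.read_ft_force(); r=env.read_tcp_pos()-PU
    print(m,"t %.2f w %.1f"%(env.read_t(),env.read_width()*1e3),"F(u,v,h)",np.round([F@EX,F@EY,F@EZ],1),"pos",np.round([r@EX*1e3,r@EY*1e3,r@EZ*1e3],1))
E
python3 - <<'E'
from f import *
env.line_to(PU-.025*EX+.008*EZ,.1,R); env.line_to(PU+.008*EZ,.08,R,guard=6); L("at")
for w in(.066,.063,.061,.060,.059,.058,.057):
    env.grip(w); L(w)
    F=env.read_ft_force()
    if abs(F@EY)>4: break
E
```

```text
at t 6.57 w 85.3 F(u,v,h) [-0.4  0.3 -0.5] pos [ 0.5 -0.3  7.7]
0.066 t 6.90 w 66.0 F(u,v,h) [ 0.7 -0.6  0.1] pos [-0.3  0.1  8. ]
0.063 t 7.12 w 63.0 F(u,v,h) [-0.9  0.1  0.1] pos [-0.1  0.1  8. ]
0.061 t 7.33 w 61.2 F(u,v,h) [-0.3 -1.2 -0. ] pos [-0.  -0.3  7.9]
0.06 t 7.55 w 60.1 F(u,v,h) [ 1.1 -2.5  1.8] pos [ 0.  -0.6  7.9]
0.059 t 7.77 w 59.1 F(u,v,h) [-0.2 -3.   1.8] pos [ 0.  -0.7  7.9]
0.058 t 7.98 w 58.0 F(u,v,h) [-0.7 -4.9  4.2] pos [ 0.  -1.   7.9]
```

Run:
```python
from f import *
env.grip(.063); env.line_to(PU-.0018*EY+.008*EZ,.05,R); L("shift")
for w in(.061,.060,.059,.058,.057,.056):
    env.grip(w); L(w)
```

```text
shift t 8.46 w 63.1 F(u,v,h) [ 0.3 -0.2 -0.9] pos [-0.1 -1.6  8. ]
0.061 t 8.68 w 60.9 F(u,v,h) [-0.1 -0.5 -0.2] pos [ 0.  -1.7  8. ]
0.06 t 8.89 w 59.8 F(u,v,h) [-0. -1.  0.] pos [ 0.  -1.8  8. ]
0.059 t 9.11 w 59.0 F(u,v,h) [0.1 0.3 0.4] pos [-0.  -1.6  8.1]
0.058 t 9.32 w 58.4 F(u,v,h) [-0.1  0.9  0.2] pos [ 0.  -1.3  8.2]
0.057 t 9.54 w 57.0 F(u,v,h) [-0.9  1.7  4.7] pos [ 0.1 -1.3  8.4]
0.056 t 9.76 w 56.2 F(u,v,h) [-1.1  1.4  6.7] pos [ 0.2 -1.3  8.6]
```

Run:
```python
from f import *
for w in(.054,.052,.0505,.049):
    env.grip(w); L(w)
env.sleep(.2);L("hold")
B=env.read_tcp_pos()
h=env.line_to(B-.004*EX,.015,None,guard=14); L("pull %s"%h)
if not h:
    h=env.line_to(B-.012*EX,.03,None,guard=14); L("pull2 %s"%h)
```

```text
0.054 t 9.97 w 54.3 F(u,v,h) [-1.4 -0.8 10.2] pos [ 0.5 -1.2  8.9]
0.052 t 10.19 w 52.6 F(u,v,h) [-1.2 -1.4 11.4] pos [ 0.7 -1.1  9.3]
0.0505 t 10.41 w 50.5 F(u,v,h) [-1.6 -1.1 13.4] pos [ 0.8 -1.1  9.5]
0.049 t 10.62 w 49.6 F(u,v,h) [-1.3 -1.6 16.3] pos [ 0.9 -1.2  9.8]
hold t 10.82 w 49.4 F(u,v,h) [-1.9 -2.9 16.8] pos [ 0.9 -1.2  9.8]
pull True t 11.06 w 49.7 F(u,v,h) [-0.3 -0.9  2.8] pos [-0.6 -1.4 10. ]
```

The guard tripped because the downward preload was released; the pull force itself was about 0. I continue the pull.

Run:
```python
from f import *
B=env.read_tcp_pos()
for d in(.004,.008,.014):
    h=env.line_to(B-d*EX,.03,None,guard=12); L("pull %s"%h)
    if h: break
else:
    for d in(.025,.045,.065):
        h=env.line_to(B-d*EX,.06,None,guard=14); L("pull %s"%h)
        if h: break
p,_=env.snapshot("side");q,_=env.snapshot("top")
o=np.hstack([cv2.resize(p[200:320,170:300],(390,360)),cv2.resize(q[120:240,130:260],(390,360))]);cv2.imwrite("pics/pull.png",o[:,:,::-1])
```

```text
pull False t 11.34 w 49.4 F(u,v,h) [0.9 0.3 2.5] pos [-4.4 -1.6 10. ]
pull False t 11.62 w 49.6 F(u,v,h) [ 1.  -0.5  3. ] pos [-9.  -1.4 10. ]
pull False t 11.97 w 49.5 F(u,v,h) [-0.3  0.4  3.7] pos [-15.4  -1.2  10. ]
pull False t 12.31 w 49.6 F(u,v,h) [-3.2  0.3  4.9] pos [-27.3  -1.3   9.9]
pull False t 12.79 w 49.5 F(u,v,h) [-2.4  0.1  3.3] pos [-47.3  -1.3   9.9]
pull False t 13.28 w 49.6 F(u,v,h) [-3.4 -2.1  4.9] pos [-67.3  -1.6   9.9]
```

View pics/pull.png

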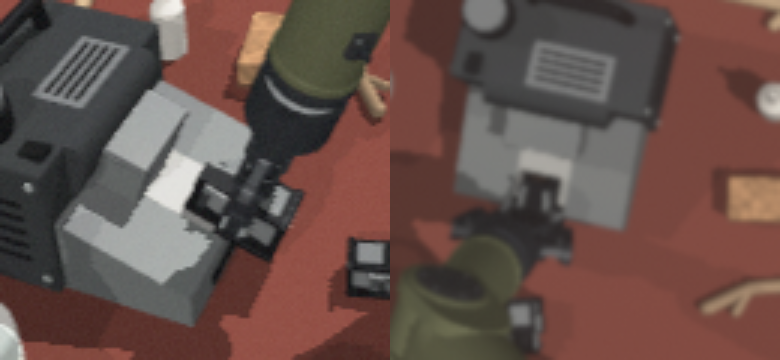

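The pack is out. In the side view it is clear of the mouth at (250,215), held between the fingers, with the nose towards the mouth. Now I carry it to the charger.

```bash
cat >> f.py <<'E'
CX,CY,CZ=fr(5.85,0)
CC=np.array([.575,-.241,.03])+.055*CX+.075*CY   # charge_corner
def K(x,y,z): return CC+np.array([x,y,z])@np.array([CX,CY,CZ])/1000
RC=tool(CX,CY,CZ,1)
def M(m=""):
    F=env.read_ft_force(); r=env.read_tcp_pos()-CC
    print(m,"t %.2f w %.1f"%(env.read_t(),env.read_width()*1e3),"F(x,y,z)",np.round([F@CX,F@CY,F@CZ],1),"corner xyz",np.round([r@CX*1e3,r@CY*1e3,r@CZ*1e3],1))
E
python3 - <<'E'
from f import *
print(CC,[None if (q:=env.solve_ik(K(*p),RC)) is None else np.round(q,2) for p in((-75,-60,100),(-75,-60,10),(-130,-30,5),(-55,-110,5))])
B=env.read_tcp_pos()
env.line_to(B+.1*EZ,.2); L("up")
env.movep([.5,.0,.30],RC); M("via")
env.movep(K(-75,-60,80),RC); M("above")
env.line_to(K(-75,-60,20),.12)
h=env.line_to(K(-75,-60,2),.02,None,guard=4); M("down %s"%h)
p,_=env.snapshot("side");q,_=env.snapshot("top")
o=np.hstack([cv2.resize(p[120:220,190:300],(390,355)),cv2.resize(q[110:210,270:380],(390,355))]);cv2.imwrite("pics/place.png",o[:,:,::-1])
E
```

```text
[ 0.62206923 -0.16078474  0.03      ] [array([ 0.46,  0.29, -0.13,  1.71,  0.04,  1.15,  1.99]), array([ 0.49,  0.38, -0.17,  1.78,  0.07,  0.99,  1.96]), array([ 0.46,  0.27, -0.13,  1.94,  0.04,  0.93,  1.98]), array([ 0.5 ,  0.46, -0.13,  1.67,  0.07,  1.01,  2.03])]
up t 14.03 w 49.6 F(u,v,h) [-2.  -0.2 -2.7] pos [-67.6  -2.8 108.6]
via t 15.28 w 49.6 F(x,y,z) [-0.9  1.3 -3.4] corner xyz [-105.4  173.6  268.4]
above t 16.43 w 49.6 F(x,y,z) [ 0.2  0.2 -3. ] corner xyz [-73.3 -58.1  81.2]
down True t 17.67 w 49.7 F(x,y,z) [-1.   0.1  4.7] corner xyz [-74.9 -60.1   9.9]
```

View pics/place.png

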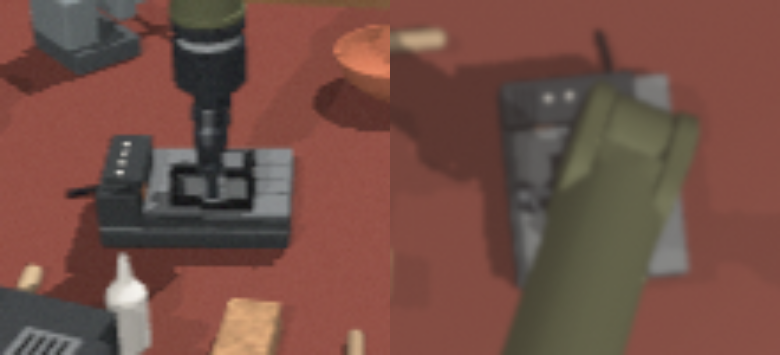

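The side view shows the pack flat on the deck at about (215,190), with its nose towards the contact block, and contact came at the expected height of 9.9 mm. I release it and push with closed fingers: left, forward, then left and forward again.

Run:
```python
from f import *
B=env.read_tcp_pos(); 
for w in(.054,.058,.064,.074): env.grip(w)
M("open")
env.line_to(B+.07*CZ,.2)
p,_=env.snapshot("side")
env.grip(0); M("shut")
env.line_to(K(-80,-122,70),.25,RC); env.line_to(K(-80,-122,5),.15,guard=6); M("beside")
h=env.line_to(K(-80,-60,5),.03,guard=10); M("left %s"%h)
r=env.read_tcp_pos()-CC; x,y=r@CX*1e3,r@CY*1e3
env.line_to(K(x,y-15,5),.15)
q,_=env.snapshot("side")
o=np.hstack([cv2.resize(p[120:220,190:300],(390,355)),cv2.resize(q[120:220,190:300],(390,355))]);cv2.imwrite("pics/left.png",o[:,:,::-1])
```

```text
open t 18.71 w 74.3 F(x,y,z) [ 0.2 -0.2  0.2] corner xyz [-76.2 -59.4   8.3]
shut t 19.96 w 0.1 F(x,y,z) [-0.6 -0.3 -0.2] corner xyz [-74.9 -60.1  79.9]
beside t 20.94 w 0.3 F(x,y,z) [0.8 0.1 0.9] corner xyz [ -79.3 -121.5    5.5]
left True t 22.43 w 0.1 F(x,y,z) [ 1.6 -3.2 -0.4] corner xyz [-80.1 -76.6   5.9]
```

View pics/left.png

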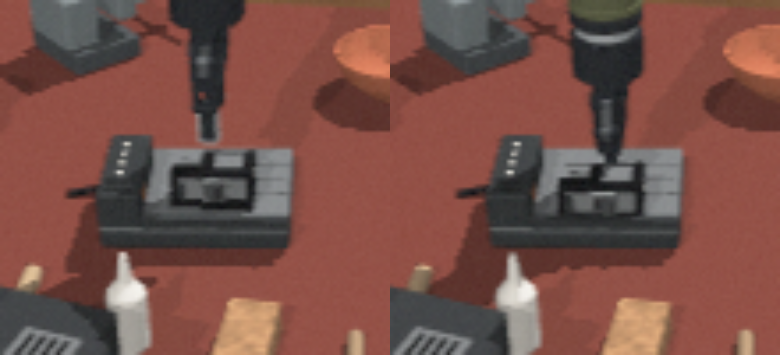

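```bash
cat >> f.py <<'E'
def xy():
    r=env.read_tcp_pos()-CC; return r@CX*1e3,r@CY*1e3
def fwd(x0,z=5,g=10):
    env.line_to(K(x0,-31,60),.25,RC); env.line_to(K(x0,-31,z),.15,guard=6)
    h=env.line_to(K(x0+60,-31,z),.03,guard=g); M("fwd %s"%h); x,y=xy(); env.line_to(K(x-15,-31,z),.15); env.line_to(K(x-15,-31,60),.25); return x
def left(x0,y0,z=5,g=10):
    env.line_to(K(x0,y0,60),.25,RC); env.line_to(K(x0,y0,z),.15,guard=6)
    h=env.line_to(K(x0,y0+45,z),.03,guard=g); M("left %s"%h); x,y=xy(); env.line_to(K(x,y-15,z),.15); env.line_to(K(x,y-15,60),.25); return y
E
python3 - <<'E'
from f import *
x,y=xy(); env.line_to(K(x,y,60),.25)
fwd(-143,g=12); left(-60,-90,g=12); fwd(-122,g=12)
M("clear")
env.line_to(K(-200,-31,200),.25)
p,d=env.snapshot("side");q,e=env.snapshot("top"); np.savez("end.npz",p=p,d=d,q=q,e=e)
o=np.hstack([cv2.resize(p[130:205,200:285],(390,344),interpolation=2),cv2.resize(q[120:205,290:375],(390,390),interpolation=2)[:344]]);cv2.imwrite("pics/home.png",cv2.convertScaleAbs(o,alpha=1.4)[:,:,::-1])
E
```

```text
fwd True t 25.42 w -0.1 F(x,y,z) [ 0.6 -0.4  0.8] corner xyz [-103.9  -30.7    3.8]
left True t 27.82 w -0.2 F(x,y,z) [ 1.  -2.2 -0.4] corner xyz [-60.2 -76.6   6.2]
fwd True t 30.41 w -0.0 F(x,y,z) [-0.  -0.4  0.3] corner xyz [-103.9  -30.8    3.7]
clear t 31.02 w -0.1 F(x,y,z) [ 0.3  0.  -0. ] corner xyz [-117.2  -31.4   61.7]
```

View pics/home.png

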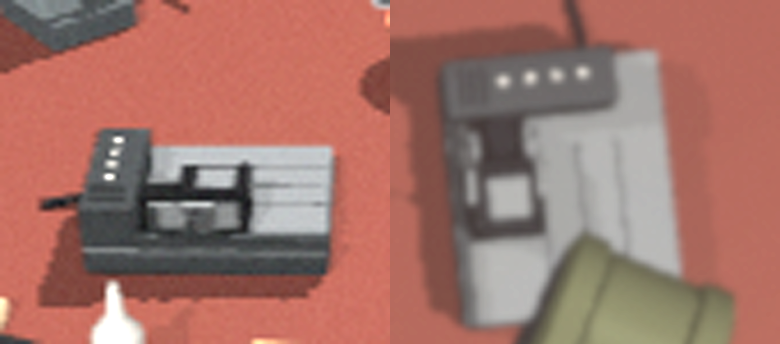

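The pack looks home in both views: nose on the contact block, side along the fence. As a check I make one firmer push each way (18 N) and see whether anything still moves.

Run:
```python
from f import *
env.line_to(K(-119,-31,60),.25)
fwd(-119,g=18); left(-85,-92,g=18); left(-65,-92,g=18); fwd(-119,g=18)
env.line_to(K(-200,-31,150),.25); env.movep([.45,0,.33],RC)
p,d=env.snapshot("side");q,e=env.snapshot("top")
C=bench_fix(cloud("top",e));T=(C-CC)@np.stack([CX,CY,CZ],1)*1000
m=(T[...,2]>36)&(T[...,2]<50)&(T[...,0]>-110)&(T[...,0]<-3)&(T[...,1]>-110)&(T[...,1]<5)
mm=(T[...,2]>36)&(T[...,2]<50)&(T[...,0]>-110)&(T[...,0]<-35)&(abs(T[...,1]+40)<60)
print("top pack rect",cv2.minAreaRect(T[mm][:,:2].astype(np.float32)),np.percentile(T[mm],[2,50,98],axis=0))
o=np.hstack([cv2.resize(p,(400,300)),cv2.resize(q[120:205,290:375],(300,300),interpolation=2)]);cv2.imwrite("pics/fin.png",o[:,:,::-1])
```

```text
fwd True t 34.42 w -0.1 F(x,y,z) [-0.9  0.7  0.1] corner xyz [-104.1  -30.9    3.1]
left True t 36.92 w 0.3 F(x,y,z) [-0.1 -1.3  2. ] corner xyz [-85.  -73.2   7.8]
left True t 39.23 w 0.0 F(x,y,z) [ 1.1 -3.2  1. ] corner xyz [-65.2 -76.3   7.4]
fwd True t 41.75 w -0.2 F(x,y,z) [-1.4  1.   5.1] corner xyz [-102.6  -31.1    5.1]
bench tilt mrad [0.22952254 0.62732059] z at centre -0.0007777106057379192 rms 0.0016666447126276868
top pack rect ((-63.53797912597656, -31.871421813964844), (54.183311462402344, 56.744346618652344), 89.6051254272461) [[-91.40356281 -56.02145219  36.52046192]
 [-62.24077549 -32.28765337  42.86358076]
 [-36.17373251  -7.29574505  48.64928727]]
```

View pics/fin.png

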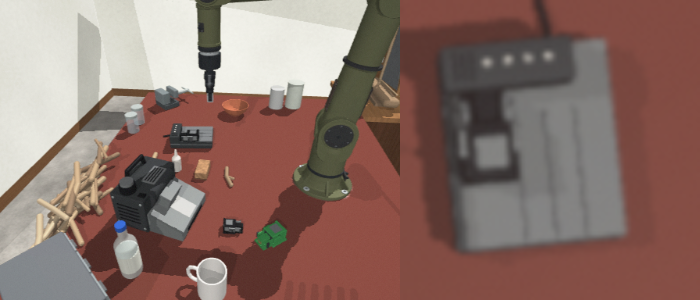

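The tab-side push at 18 N rode up over the foot (z 7.8), and the last forward stop differed by 1.5 mm. I'll make one more gentle, low pair of pushes to confirm.

Run:
```python
from f import *
env.movep(K(-119,-31,70),RC)
fwd(-118,z=4,g=13); left(-75,-90,z=3,g=12); fwd(-116,z=4,g=13)
env.line_to(K(-190,-31,140),.25); M("away")
q,e=env.snapshot("top")
C=bench_fix(cloud("top",e));T=(C-CC)@np.stack([CX,CY,CZ],1)*1000
mm=(T[...,2]>36)&(T[...,2]<50)&(T[...,0]>-110)&(T[...,0]<-35)&(abs(T[...,1]+40)<60)
print("top pack rect",cv2.minAreaRect(T[mm][:,:2].astype(np.float32)))
q2,_=env.snapshot("side");cv2.imwrite("pics/fin2.png",np.hstack([cv2.resize(q2[130:205,200:285],(390,344),interpolation=2),cv2.resize(q[120:205,290:375],(344,344),interpolation=2)])[:,:,::-1])
```

```text
fwd True t 46.97 w -0.0 F(x,y,z) [ 1.2 -0.6  1.2] corner xyz [-104.1  -30.9    2.7]
left True t 49.13 w -0.2 F(x,y,z) [ 0.8 -0.3  1.5] corner xyz [-76.5 -79.6   1.6]
fwd True t 51.19 w 0.1 F(x,y,z) [-0.3  0.6  4.1] corner xyz [-117.7  -31.1    0.2]
away t 52.36 w -0.1 F(x,y,z) [0.  0.5 0.3] corner xyz [-190.1  -30.6  139.1]
bench tilt mrad [-0.25086423  0.72988701] z at centre -0.0007579429160297464 rms 0.001680486920221236
top pack rect ((-63.719947814941406, -31.621578216552734), (56.544471740722656, 54.56914138793945), 0.45115068554878235)
```

View pics/fin2.png

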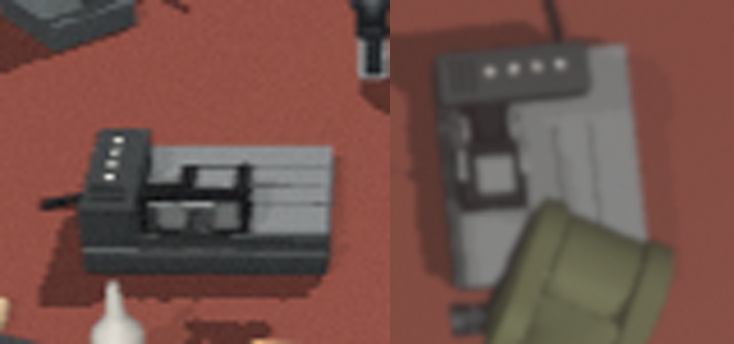

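```bash
python3 -c "
from cell import env
env.hand_in(); print(env.read_t())"
```

```text
the job is handed in; nothing more can be done
the job is handed in; nothing more can be done
```

The pack is on the charger and the job is handed in; the last clock reading before that was 52.4 s. I pinched both tabs centred by feel, and the pack slid out with no more than about 3.4 N along the slope at any reading. I laid it flat on the charger deck, then pushed it against the contact block and the fence with the fingers shut. The pushes stopped at guards of 10–18 N.

**Checks that agreed:**
- **Forward stops:** three forward pushes (12, 12 and 18 N) and a fourth at 13 N stopped at the same place within 0.2 mm.
- **Left stops:** side pushes at three places along the pack stopped within 0.3 mm of each other.
- **Final pictures:** both views show the nose on the contact block and the side along the fence. The top-view depth gives a yaw within about 0.5°. The pack's middle is about 1.6 mm from the ideal sideways, which is within the 2 mm calibration.
- **Other things on the bench:** they looked undisturbed in the overall side view. I did not measure them.

**Checks that disagreed:**
- **Tab-side push:** one 18 N side push ended 3 mm further in. The finger had risen to 7.8 mm, above the 7 mm foot, so I think it pressed on the sprung tab.
- **Forward stop:** one forward push stopped 1.5 mm further in, and the next came back to the usual place. I have no sure explanation for this.
- **Last two low pushes:** both stopped short, probably because the fingertips rubbed the charger deck, so they confirm nothing. The depth picture showed the pack in the same place before and after, to about 0.3 mm.

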